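# Put the second tier on the entry-shelf stand

### The arm

A 7-joint arm with a two-finger parallel gripper is mounted at the origin on the work surface. World frame = base frame: x ahead of the robot, y to its left, z up, the work surface at z = 0. Lengths are in m, angles in rad, forces in N, time in s.
With the tool pointing down it reaches from about 0.425 to 0.925 m from the base axis. Payload 6.8 kg.
Tool frame: the origin (TCP) lies between the finger pads; the fingertips stand 14 mm ahead of it and the grasp point (between the pads) lies 5 mm behind it; z points along the fingers, y is the direction in which the jaws open and shut (so a half turn about z gives the same grasp; the last joint's range is limited). The gripper opens to 85 mm and grips with 20 to 120 N. Pads are 22 mm wide; open, the fingers measure 114 mm over their backs; the gripper's body (76 mm by 85 mm) begins 54 mm behind the grasp point. The pads swing forward as they close: fully open they stand 13 mm farther back than shut.
Start: joints at [1.113, 0.477, 0.022, 1.555, -0.011, 1.109, -0.083], TCP at [0.231, -0.634, 0.245] pointing down, gripper open.
Joint ranges: [-2.96, 2.96], [-0.34, 2.1], [-1.41, 1.46], [0.24, 2.44], [-1.37, 4.51], [0.17, 1.92], [-2.96, 2.96]. Speed limits (rad/s): [2.39, 2.39, 3.14, 3.14, 3.14, 3.14, 3.14].

### API

Orientations are given as a unit quaternion [w, x, y, z].
In Python, from station import bot gives the robot as it stands.
- The arm moves only by the shell command python3 -m crank 'ROWS' [FORCE]. ROWS is JSON, a list of rows, each a list of 3 entries, a list of its own where there are three numbers: the shift along the tool's x, y, z in m, then the turn, a rotation vector about the tool's x, y, z in degrees, then the finger opening in m, from 0 to 0.0854. A call has 1 to 10 rows; each row shifts and turns the commanded pose from where the row before left it, along the tool's axes as they then stand; what a row does not reach is not made up. A row lasts 1/8 s, in which the tool goes at most 62.5 mm and 10.7 degrees, less where a joint would pass 70% of its speed; a pose out of reach is approached as far as the arm can. A call is refused whole if a number of a shift passes 0.0625 or a number of a turn 10.7, either way. A call with a gripper value outside its range is refused whole. The fingers move at their own pace and stop on an object; FORCE is the grip in N (left out, the last holds). Time passes only in rows, so rows that do not move let the fingers close. It gives the time, the measured TCP pose, the force and the opening at its end, in the units of the state.
- bot.get_obs(): the state, without advancing time (a new reading comes with each control period).
- bot.read_camera(name): name is "side" or "top" or "wrist"; returns (picture, depth): 420x560x3 uint8, red, green, blue; 420x560 float32, m along the optical axis (not along the pixel's ray), 0 where there is no reading.
- bot.calibration(name): a dict with "fx", "fy", "cx", "cy" (pixels), "extrinsics" (4x4, takes a point from camera to world coordinates). Camera axes: x right, y down, z forward; pixel columns grow to the right and rows downward; lengths in m; the calibration is good to about 2 mm. A picture is of the moment at which its call begins: read the wrist's pose just before it. calibration takes no time and is no camera call; for the wrist camera it gives the pose at the moment of the call.
- bot.hand_in(): hands the job in, once; it reports no verdict.
The state is a dict: "t": time; "q": joint angles; "joint_vel": joint speeds; "joint_torque": joint torques, N m; "eef_pos": TCP position; "tool_rot": TCP orientation; "contact_force": force on the tool from outside, world axes, zero at the start; "torque": the same for the moment, N m; "gripper_width": opening from 0.0 (shut) to 1.0 (fully open).
Only numpy, scipy, OpenCV 4.12 (cv2) and the standard library are available. Lean on these libraries where they do the work, as an engineer would, in place of code of your own. Each camera call takes 0.05 s, during which the arm holds its last target.

### The job

Draw the plywood tier tray out of its white bay by its lip, set it down flat on the table clear of the bay and let go. Then take it by its bridge handle and lower it onto the four-post stand, lip towards the stand's upright white back board, so that every corner hole drops over its own post and the tray sits level on all four shoulders. Leave the other things where they are.

Things in the scene. Friction and masses are not known exactly. Their poses are not given: they have to be found in the camera images.
- tray: Loose plywood tier tray, 0.3 kg: flat tapered board 180 mm long (its y) and 6 mm thick, 150 mm wide at the -y end, which carries a raised lip, 110 mm at the +y end. Origin: centre of its underside. Holes 14 mm across at (+-58, -72) and (+-40, +72) mm. At the start it lies flat in the bay, 15 mm above the table, its lip end 65 to 79 mm out of the mouth, its handle under the roof.
- tray_handle (a point): Middle of the tray's bridge handle, 51 mm above the underside over the tray's centre: a bar 80 mm long (tray x), 12 mm thick (tray y), z = 44 to 58 mm above the underside, on a 10 x 12 mm leg at each x = +-35 mm
- tray_lip (a point): Middle of the lip's top edge, 36 mm above the tray's underside at tray y = -87.5 mm. The lip is an upright board 150 mm long (tray x) and 5 mm thick
- tray_hole0 (a point): centre of the tray's lip-end, -x corner hole, on the underside; it belongs on stand_post0
- tray_hole1 (a point): centre of the tray's lip-end, +x corner hole, on the underside; it belongs on stand_post1
- tray_hole2 (a point): centre of the tray's narrow-end, -x corner hole, on the underside; it belongs on stand_post2
- tray_hole3 (a point): centre of the tray's narrow-end, +x corner hole, on the underside; it belongs on stand_post3
- stand: Fixed four-post stand. Origin: on the table under the middle of the tray's place; its axes are those of the seated tray. Board 170 x 198 x 8 mm; posts at (+-58, -72) and (+-40, +72) mm. At its -y end an upright white back board 180 mm wide, 130 mm high, inner face at y = -96 mm, 6 mm from the lip of a seated tray.
- stand_post0 (a point): centre of the shoulder, 60 mm above the table, of the stand's back-board-end, -x post: a sleeve 22 mm across up to here, above it a pin 8 mm across to z = 80 mm with a cone tip to 86 mm
- stand_post1 (a point): centre of the shoulder, 60 mm above the table, of the stand's back-board-end, +x post: a sleeve 22 mm across up to here, above it a pin 8 mm across to z = 80 mm with a cone tip to 86 mm
- stand_post2 (a point): centre of the shoulder, 60 mm above the table, of the stand's open-end, -x post: a sleeve 22 mm across up to here, above it a pin 8 mm across to z = 80 mm with a cone tip to 86 mm
- stand_post3 (a point): centre of the shoulder, 60 mm above the table, of the stand's open-end, +x post: a sleeve 22 mm across up to here, above it a pin 8 mm across to z = 80 mm with a cone tip to 86 mm
- bay: Fixed white MDF bay, 230 mm wide (x), 165 mm deep (y), 90 mm high. Origin: on the table at the middle of its open mouth, which faces its -y; the bay extends to y = +165 mm. Floor board 15 mm thick, roof underside at 80 mm, cheeks inside at x = +-103 mm. Stopper and light clip stand on its roof.
- key_box: Bystander: transparent acrylic key box with a lid, 94 x 134 x 56 mm, on the table. Origin: centre of its underside
- coin_cup: Bystander: copper-toned coin cup, 72 mm across, 75 mm high, on the table. Origin: centre of its underside
- stopper: Bystander: green glass bottle stopper, 48 mm across, 66 mm high, upright on the bay's roof. Origin: centre of its underside
- light_clip: Bystander: grey plastic bicycle light clip, 70 x 26 x 40 mm, on the bay's roof. Origin: centre of its underside

How it is judged:
On the way:
1. the tray lies flat on the table, clear of the bay, and has been let go (height (world z) of tray between -0.005 and 0.006 m and angle between tray's own z axis and vertical below 0.05 rad and contact force between each of the fingers, bay and tray below 0.2 N), for 0.2 s.
At the end, for the whole second after the job is handed in: Each corner hole of the tray surrounds its own post and lies within 6.5 mm of the centre of that post's shoulder; the tray is level within 2 degrees, at rest and released (distance between tray_hole0 and stand_post0 below 0.0065 m and distance between tray_hole1 and stand_post1 below 0.0065 m and distance between tray_hole2 and stand_post2 below 0.0065 m and distance between tray_hole3 and stand_post3 below 0.0065 m and angle between tray's own z axis and vertical below 0.035 rad and contact force between the fingers and tray below 0.2 N and linear speed of tray below 0.02 m/s and angular speed of tray below 0.2 rad/s); the robot touches nothing.
It fails at once if the key box is moved more than 30 mm (distance of key_box from where it was at the start of the episode above 0.03 m).
It fails at once if the coin cup is moved more than 30 mm (distance of coin_cup from where it was at the start of the episode above 0.03 m).
It fails at once if the stopper is moved more than 30 mm (distance of stopper from where it was at the start of the episode above 0.03 m).
It fails at once if the light clip is moved more than 30 mm (distance of light_clip from where it was at the start of the episode above 0.03 m).
It also fails if it takes over 53 s, if anything falls off the work surface, if the arm or the gripper's body presses on something with over 40 N, if the wrist force passes 120 N, or if a joint passes its speed limit or range.

## Working session

There is one attempt and no reset: what is moved stays moved. The work goes in short steps, Python scripts to look and compute and a shell command to move; the robot and the scene stay as the last step left them, time stands still between calls to the robot, and variables do not carry over. Pictures are saved under pics/ and viewed, and the job is handed in when it is done.

```bash
ls; mkdir -p pics; python3 - <<'E'
from station import bot
import cv2,numpy as np
o=bot.get_obs();print({k:np.round(v,4).tolist() for k,v in o.items()})
for n in ["top","side"]:
    p,d=bot.read_camera(n);np.savez(f'pics/{n}0.npz',p=p,d=d)
    cv2.imwrite(f'pics/{n}0.png',p[:,:,::-1]);c=bot.calibration(n);print(n,c['fx'],c['cx'],c['cy'],np.round(c['extrinsics'],3).tolist())
E
```

```text
pics
{'t': 0.0, 'q': [1.1129, 0.4778, 0.0224, 1.5565, -0.0115, 1.1093, -0.0831], 'joint_vel': [0.0012, 0.0004, -0.0017, 0.0013, 0.0011, -0.0021, -0.0014], 'joint_torque': [0.0012, -59.6447, 1.6082, -28.1194, 0.0124, 0.0094, -0.0], 'eef_pos': [0.2311, -0.6336, 0.2443], 'tool_rot': [-0.0009, 0.9847, 0.174, -0.0002], 'contact_force': [-1.2198, 0.1197, -0.2017], 'torque': [-0.0333, 0.0025, 0.0492], 'gripper_width': 0.9982}
top 485.2208000830326 278.7951964816446 204.4379156608065 [[-0.008, -0.973, 0.232, 0.311], [-1.0, 0.007, -0.004, 0.034], [0.003, -0.232, -0.973, 1.407], [0.0, 0.0, 0.0, 1.0]]
side 386.26378297579146 281.52367227783225 208.91700603133722 [[-0.706, -0.392, 0.59, -0.015], [-0.708, 0.396, -0.585, 0.644], [-0.005, -0.831, -0.557, 0.661], [0.0, 0.0, 0.0, 1.0]]
```

View pics/top0.png

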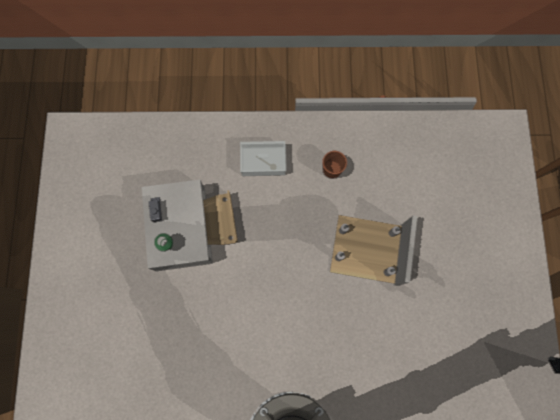

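View pics/side0.png

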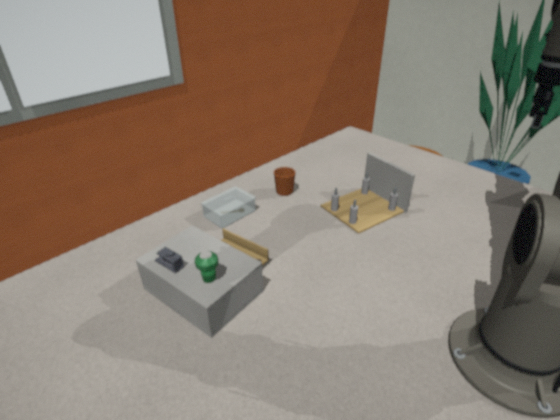

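```bash
cat > h.py <<'E'
from station import bot
import numpy as np,cv2
def cloud(d,c):
    h,w=d.shape;u,v=np.meshgrid(np.arange(w),np.arange(h))
    P=np.stack([(u-c['cx'])/c['fx']*d,(v-c['cy'])/c['fy']*d,d],-1)
    E=np.array(c['extrinsics']);W=P@E[:3,:3].T+E[:3,3];W[d<=0]=np.nan;return W
def proj(X,c):
    E=np.array(c['extrinsics']);p=(np.atleast_2d(X)-E[:3,3])@E[:3,:3]
    return np.stack([p[:,0]/p[:,2]*c['fx']+c['cx'],p[:,1]/p[:,2]*c['fy']+c['cy']],-1)
E
python3 - <<'E'
from h import *
z=np.load('pics/top0.npz');c=bot.calibration('top');W=cloud(z['d'],c)
print(np.nanmedian(W[300:340,100:150,2]), np.nanmedian(W[300:340,400:450,2]))
def rect(m,name):
    P=W[m][:, :2].astype(np.float32);r=cv2.minAreaRect(P*1000);print(name,m.sum(),r)
Z=W[...,2];u,v=np.meshgrid(np.arange(560),np.arange(420))
rect((abs(Z-.09)<.006)&(u>135)&(u<215)&(v>170)&(v<275),'roof')
rect((abs(Z-.051)<.006)&(u>200)&(u<245)&(v>170)&(v<275),'lip')
rect((abs(Z-.130)<.008)&(u>380)&(u<430)&(v>200)&(v<295),'back')
rect((abs(Z-.008)<.004)&(u>325)&(u<415)&(v>205)&(v<295),'board')
m=(abs(Z-.07)<.016)&(u>325)&(u<412)&(v>205)&(v<295)
n,l,s,ce=cv2.connectedComponentsWithStats(m.astype(np.uint8))
for i in range(1,n):
    k=l==i
    if k.sum()>3: print(s[i],np.nanmean(W[k],0),Z[k].max())
for (x0,y0,w,h,nm) in [(190,180,60,80,'bay'),(320,200,110,100,'st')]:
    cv2.imwrite(f'pics/{nm}.png',cv2.resize(z['p'][y0:y0+h,x0:x0+w,::-1],None,fx=6,fy=6,interpolation=cv2.INTER_CUBIC))
E
```

```text
-0.0003318203986590884 2.4356777831968657e-05
roof 4326 ((576.6148071289062, 318.306640625), (231.47845458984375, 166.28628540039062), 7.313889026641846)
lip 108 ((605.5607299804688, 201.23956298828125), (118.24693298339844, 276.36492919921875), 84.26227569580078)
back 353 ((493.8673095703125, -320.0924377441406), (13.853269577026367, 178.98876953125), 79.6404037475586)
board 3095 ((510.5411071777344, -239.38031005859375), (261.1997375488281, 260.45904541015625), 88.15424346923828)
[398 219  10  66 179] [ 0.49036447 -0.31395816  0.07034366] 0.08540795867527029
[341 224   8   8  50] [ 0.56390197 -0.15569471  0.06325886] 0.08588485557939496
[392 226   8   8  48] [ 0.55580629 -0.30006107  0.0642865 ] 0.08495407353528561
[336 251   9   9  47] [ 0.48591156 -0.14141903  0.06343555] 0.08558070375817839
[387 267   8   8  50] [ 0.44173886 -0.27882861  0.06209267] 0.08233449297924689
```

```bash
python3 - <<'E'
from h import *
z=np.load('pics/side0.npz');c=bot.calibration('side');W=cloud(z['d'],c);Z=W[...,2]
P=W.reshape(-1,3);P=P[~np.isnan(P[:,0])]
def sel(x0,x1,y0,y1,z0,z1,n):
    k=P[(P[:,0]>x0)&(P[:,0]<x1)&(P[:,1]>y0)&(P[:,1]<y1)&(P[:,2]>z0)&(P[:,2]<z1)]
    print(n,len(k),k.min(0).round(3) if len(k) else '',k.max(0).round(3) if len(k) else '',cv2.minAreaRect((k[:,:2]*1000).astype(np.float32)) if len(k)>3 else '')
sel(.3,.9,.1,.5,.084,.096,'roof')
sel(.3,.9,.05,.2,.042,.058,'lip')
sel(.3,.9,-.5,-.1,.1,.14,'back')
sel(.3,.9,-.5,-.05,.004,.012,'board')
E
```

```text
roof 4595 [0.452 0.224 0.084] [0.7   0.417 0.096] ((577.628173828125, 319.7288818359375), (234.26678466796875, 167.67437744140625), 7.368000030517578)
lip 821 [0.531 0.05  0.042] [0.83  0.18  0.058] ((683.9427490234375, 121.55043029785156), (110.94188690185547, 313.69097900390625), 76.59835052490234)
back 569 [ 0.405 -0.34   0.1  ] [ 0.586 -0.292  0.132] ((495.7140808105469, -318.9017639160156), (19.604347229003906, 182.84454345703125), 78.84341430664062)
board 1748 [ 0.309 -0.494  0.004] [ 0.893 -0.081  0.012] ((581.4073486328125, -250.88433837890625), (621.0797119140625, 336.7039794921875), 15.588933944702148)
```

```bash
python3 - <<'E'
from h import *
p=bot.read_camera('wrist');np.savez('pics/w0.npz',p=p[0],d=p[1]);cv2.imwrite('pics/w0.png',p[0][:,:,::-1])
c=bot.calibration('wrist');print(c['fx'],np.round(c['extrinsics'],3))
E
```

```text
330.8836122620564 [[ 0.343 -0.906 -0.248  0.294]
 [-0.94  -0.33  -0.09  -0.61 ]
 [-0.     0.264 -0.964  0.373]
 [ 0.     0.     0.     1.   ]]
```

View pictures.

```bash
python3 - <<'E'
from h import *
a=cv2.imread('pics/bay.png');b=cv2.imread('pics/st.png');
print(a.shape,b.shape)
import numpy as np
z=np.load('pics/side0.npz')['p'][220:275,190:290,::-1]
cv2.imwrite('pics/bs.png',cv2.resize(z,None,fx=7,fy=7,interpolation=cv2.INTER_CUBIC))
E
```

```text
(480, 360, 3) (600, 660, 3)
```

View pics/bay.png

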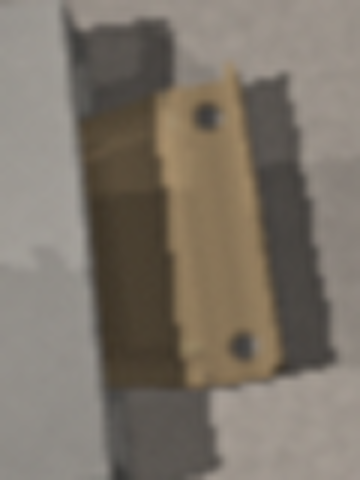

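View pics/bs.png

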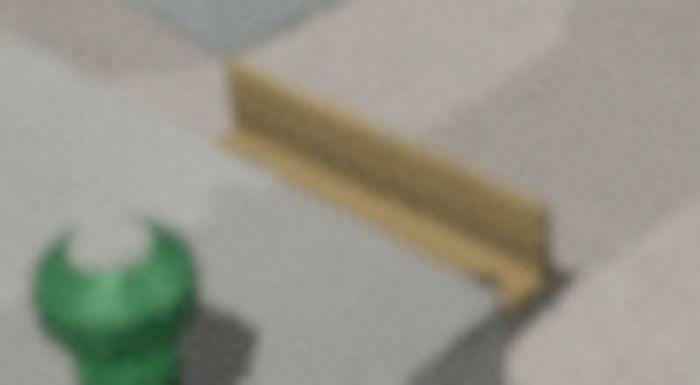

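View pics/w0.png

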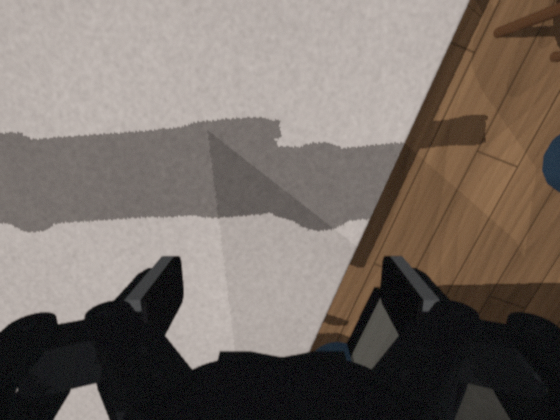

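```bash
cat >> h.py <<'E'
def ray(u,v,z,c):
    E=np.array(c['extrinsics']);d=E[:3,:3]@np.array([(u-c['cx'])/c['fx'],(v-c['cy'])/c['fy'],1]);return E[:3,3]+d*(z-E[2,3])/d[2]
E
python3 - <<'E'
from h import *
c=bot.calibration('top')
# holes px top; crop scale 6 (pixel centres offset)
f=lambda a,b:(190+(a+.5)/6-.5,180+(b+.5)/6-.5)
h1=ray(*f(208,116),.019,c);h0=ray(*f(243,346),.019,c);print(h1,h0,np.linalg.norm(h1-h0))
d=h1-h0;yaw=np.arctan2(d[1],d[0]);m=(h1+h0)/2
print('yaw',np.degrees(yaw))
R=np.array([[np.cos(yaw),-np.sin(yaw)],[np.sin(yaw),np.cos(yaw)]])
o=m[:2]-R@[0,-.072];print('origin',o,'lip',o+R@[0,-.0875],'lip base yaw')
# lip top corners in top view / side
a=ray(*f(232,66),.051,c);b=ray(*f(283,356),.051,c);print('lip top far',a,b,np.linalg.norm(a-b),np.degrees(np.arctan2(*(a-b)[1::-1])))
z=np.load('pics/side0.npz');s=bot.calibration('side')
g=lambda a,b:(190+(a+.5)/7-.5,220+(b+.5)/7-.5)
A=ray(*g(235,62),.051,s);B=ray(*g(545,205),.051,s);print('side',A,B,np.linalg.norm(A-B),np.degrees(np.arctan2(*(A-B)[1::-1])))
# stand
t=bot.calibration('top')
zt=np.load('pics/top0.npz');
cv2.imwrite('pics/st2.png',cv2.resize(zt['p'][208:290,322:420,::-1],None,fx=8,fy=8,interpolation=cv2.INTER_CUBIC)[:600])
E
```

```text
[0.66026072 0.18802759 0.019     ] [0.54578796 0.16912565 0.019     ] 0.11602282170919812
yaw 9.37617537227545
origin [0.59129441 0.2496147 ] lip [0.60554953 0.1632837 ] lip base yaw
lip top far [0.67697269 0.17334568 0.051     ] [0.53547215 0.14710687 0.051     ] 0.14391275373839557 10.505182380194363
side [0.67631037 0.17713536 0.051     ] [0.53186375 0.15216387 0.051     ] 0.1465892278324186 9.808174430298997
```

View pics/st2.png

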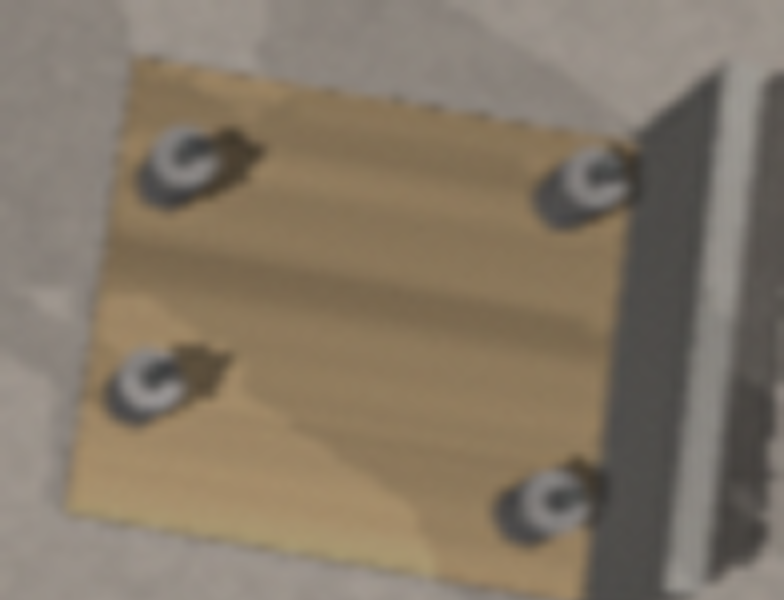

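```bash
python3 -m crank '[[[0,0,0],[0,0,10],0.085],[[0.032,-0.045,0],[0,0,0],0.085],[[0.032,-0.045,0],[0,0,0],0.085],[[0.032,-0.045,0],[0,0,0],0.085],[[0.032,-0.045,0],[0,0,0],0.085],[[0.032,-0.045,0],[0,0,0],0.085],[[0.032,-0.045,0],[0,0,0],0.085],[[0.032,-0.045,0],[0,0,0],0.085],[[0.032,-0.045,0],[0,0,0],0.085],[[0,0,0],[0,0,0],0.085]]' 60
python3 - <<'E'
from h import *
z=np.load('pics/top0.npz');c=bot.calibration('top');W=cloud(z['d'],c);Z=W[...,2];u,v=np.meshgrid(np.arange(560),np.arange(420))
for n,a,b,e,f in [('key',230,300,130,185),('cup',315,355,145,185)]:
    m=(Z>.02)&(u>a)&(u<b)&(v>e)&(v<f);P=W[m];print(n,P.min(0),P.max(0))
bot.get_obs();c=bot.calibration('wrist');p=bot.read_camera('wrist');np.savez('pics/w1.npz',p=p[0],d=p[1],E=c['extrinsics']);cv2.imwrite('pics/w1.png',p[0][:,:,::-1])
E
```

```text
t: 1.4
eef_pos: [0.4226, -0.2306, 0.2454]
tool_rot: [-0.001, 0.996, 0.092, 0.0]
contact_force: [-0.4, -0.7, -0.0]
gripper_width: 0.997
key [0.73274716 0.00810682 0.02024957] [0.83113644 0.14126603 0.06143428]
cup [ 0.7182055  -0.16757781  0.02021368] [ 0.78873966 -0.09775017  0.08069122]
```

View pics/w1.png

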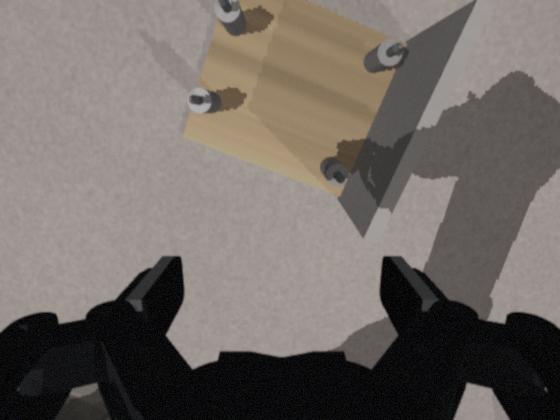

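```bash
cat > fs.py <<'E'
from h import *
from scipy.optimize import least_squares
PO=np.array([[-58,-72],[58,-72],[-40,72],[40,72]])/1000
def fit(W,name):
    P=W.reshape(-1,3);P=P[np.isfinite(P[:,0])]
    x=np.array([.513,-.219,np.radians(-10.5)])
    tops=P[(abs(P[:,2]-.060)<.004)]; sides=P[(P[:,2]>.018)&(P[:,2]<.055)]; pins=P[(P[:,2]>.066)&(P[:,2]<.086)]
    def C(x): 
        c,s=np.cos(x[2]),np.sin(x[2]);return x[:2]+PO@np.array([[c,-s],[s,c]]).T
    for it in range(3):
        c0=C(x);g=[]
        for Q,r,t in ((tops,.011,'t'),(sides,.011,'s'),(pins,.004,'p')):
            for i in range(4):
                k=np.linalg.norm(Q[:,:2]-c0[i],axis=1)<.017; g.append((Q[k,:2],i,r,t))
        def res(x):
            c=C(x);o=[]
            for q,i,r,t in g:
                d=np.linalg.norm(q-c[i],axis=1)
                o.append(np.maximum(d-r,0) if t=='t' else d-r)
            return np.concatenate(o)
        s=least_squares(res,x,loss='soft_l1',f_scale=.001);x=s.x
    print(name,x[:2].round(4),np.degrees(x[2]).round(2),[len(a[0]) for a in g],np.abs(res(x)).mean());return x
if __name__=='__main__':
    for n in('top','side'):
        c=bot.calibration(n);W=cloud(np.load(f'pics/{n}0.npz')['d'],c);fit(W,n)
    c=bot.calibration('wrist');z=np.load('pics/w1.npz');c['extrinsics']=z['E'];W=cloud(z['d'],c);fit(W,'wrist')
E
python3 fs.py
```

```text
top [ 0.513  -0.2204] -10.47 [34, 29, 29, 34, 25, 28, 20, 24, 8, 11, 9, 9] 0.0003941923356264983
side [ 0.5143 -0.219 ] -10.38 [29, 25, 30, 28, 80, 67, 85, 77, 16, 14, 16, 14] 0.0009334317585734416
wrist [ 0.5133 -0.2195] -10.46 [330, 428, 394, 416, 139, 269, 163, 260, 89, 143, 103, 110] 0.0001537889644444535
```

```bash
python3 -m crank '[[[0.022,-0.044,0],[0,0,0],0.05],[[0.022,-0.044,0],[0,0,0],0.05],[[0.022,-0.044,0],[0,0,0],0.05],[[0.022,-0.044,0],[0,0,0],0.05],[[0.022,-0.044,0],[0,0,0],0.05],[[0.022,-0.044,0],[0,0,0],0.05],[[0.022,-0.044,0],[0,0,0],0.05],[[0.022,-0.044,0],[0,0,0],0.05],[[0,0,0],[0,0,0],0.05]]'
python3 - <<'E'
from h import *
c=bot.calibration('wrist');p=bot.read_camera('wrist');np.savez('pics/w2.npz',p=p[0],d=p[1],E=c['extrinsics']);cv2.imwrite('pics/w2.png',p[0][:,:,::-1])
W=cloud(p[1],c);Z=W[...,2]
u,v=np.meshgrid(np.arange(560),np.arange(420))
m=(abs(Z-.050)<.003)&(v<250)&(W[...,0]>.5)&(W[...,0]<.7)&(W[...,1]>.12)&(W[...,1]<.2);print(m.sum(),cv2.minAreaRect((W[m][:,:2]*1000).astype(np.float32)),Z[m].max())
E
```

```text
t: 2.58
eef_pos: [0.5331, 0.1453, 0.2451]
tool_rot: [-0.001, 0.996, 0.09, 0.0]
contact_force: [-0.8, -0.9, 0.6]
gripper_width: 0.585
917 ((604.8494873046875, 164.1636199951172), (149.6240692138672, 4.682847499847412), 9.929770469665527) 0.052983108271447976
```

View pics/w2.png

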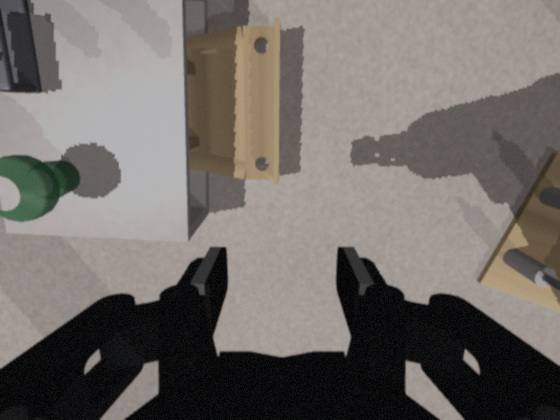

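```bash
python3 -m crank '[[[0.037,-0.003,0],[0,0,0],0.05],[[0.037,-0.003,0],[0,0,0],0.05],[[0,0,0.05],[0,0,0],0.05],[[0,0,0.05],[0,0,0],0.05],[[0,0,0.05],[0,0,0],0.05],[[0,0,0.03],[0,0,0],0.05],[[0,0,0.015],[0,0,0],0.05],[[0,0,0],[0,0,0],0.05]]'
python3 - <<'E'
from h import *
p=bot.read_camera('wrist');cv2.imwrite('pics/w3.png',p[0][:,:,::-1])
print(bot.get_obs()['eef_pos'])
E
```

```text
t: 3.62
eef_pos: [0.6043, 0.1593, 0.0498]
tool_rot: [0.001, 0.996, 0.087, -0.001]
contact_force: [-0.3, 0.0, 0.4]
gripper_width: 0.583
[0.60505101 0.16009754 0.05094154]
```

View pics/w3.png

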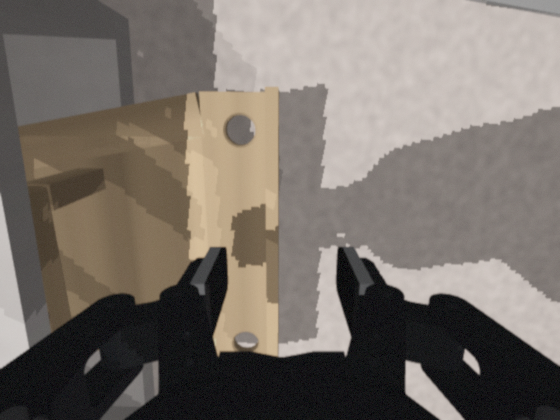

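```bash
python3 -m crank '[[[0,-0.004,0.01],[0,0,0],0.05],[[0,0,0],[0,0,0],0.03],[[0,0,0],[0,0,0],0.0],[[0,0,0],[0,0,0],0.0],[[0,0,0],[0,0,0],0.0],[[0,0,0],[0,0,0],0.0],[[0,0,0],[0,0,0],0.0]]' 80
```

```text
t: 4.55
eef_pos: [0.6041, 0.165, 0.0406]
tool_rot: [-0.0, 0.996, 0.087, 0.0]
contact_force: [0.4, -1.6, 2.9]
gripper_width: 0.033
```

```bash
python3 -m crank '[[[0,0.01,0],[0,0,0],0],[[0,0.015,0],[0,0,0],0],[[0,0.02,0],[0,0,0],0],[[-0.004,0.02,0],[0,0,0],0],[[-0.004,0.02,0],[0,0,0],0],[[0,0,0],[0,0,0],0]]' 80
python3 - <<'E'
from h import *
p=bot.read_camera('top');cv2.imwrite('pics/t2.png',cv2.resize(p[0][130:290,130:330,::-1],None,fx=3.5,fy=3.5,interpolation=cv2.INTER_CUBIC))
E
```

```text
t: 5.3
eef_pos: [0.6104, 0.0755, 0.04]
tool_rot: [0.001, 0.996, 0.085, -0.001]
contact_force: [-0.1, -0.8, -0.2]
gripper_width: 0.038
```

View pics/t2.png

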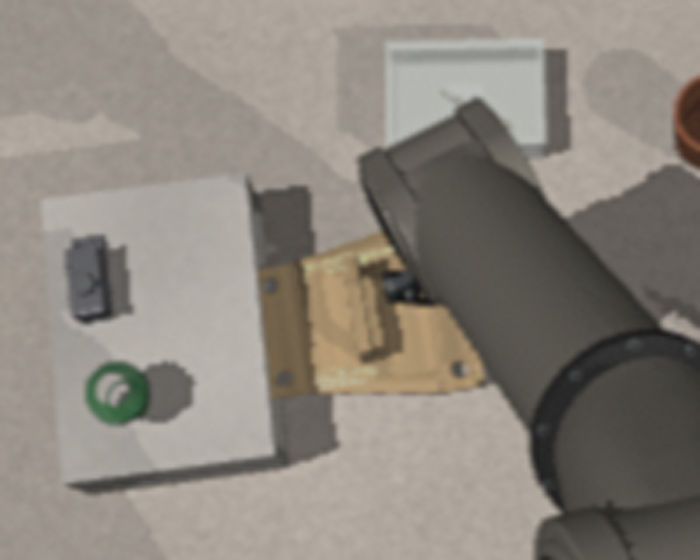

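```bash
python3 -m crank '[[[-0.004,0.02,0],[0,0,0],0],[[-0.004,0.02,0],[0,0,0],0],[[-0.004,0.02,0],[0,0,0],0],[[0,0.01,0],[0,0,0],0],[[0,0,0],[0,0,0],0]]' 80
python3 - <<'E'
from h import *
for n in('top','side'):
  p=bot.read_camera(n);np.savez(f'pics/{n}3.npz',p=p[0],d=p[1]);
  cr=p[0][130:290,130:330,::-1] if n=='top' else p[0][150:330,130:350,::-1]
  cv2.imwrite(f'pics/{n}3.png',cv2.resize(cr,None,fx=3.3,fy=3.3,interpolation=cv2.INTER_CUBIC))
E
```

```text
t: 5.98
eef_pos: [0.6112, 0.0075, 0.0402]
tool_rot: [0.0, 0.996, 0.086, 0.0]
contact_force: [0.6, 0.9, -2.4]
gripper_width: 0.033
```

View pics/top3.png

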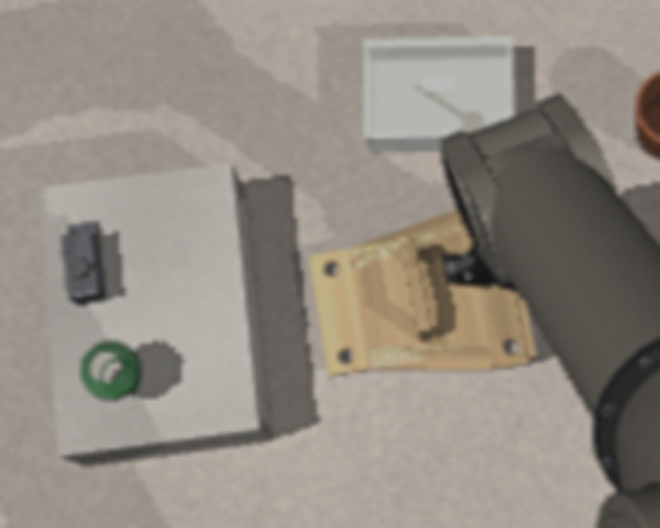

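View pics/side3.png

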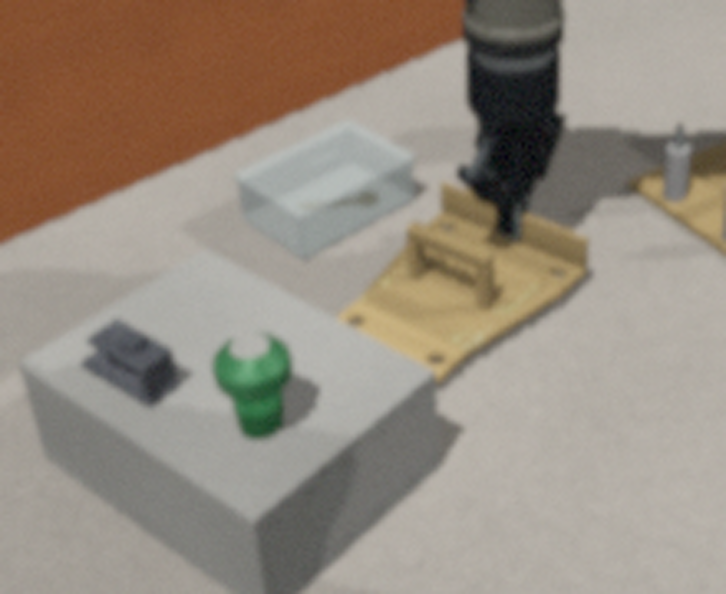

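```bash
python3 -m crank '[[[0,0,0.006],[0,0,0],0],[[0,0,0.006],[0,0,0],0],[[0,0,0.003],[0,0,0],0],[[0,0,0],[0,0,0],0],[[0,0,0],[0,0,0],0.02],[[0,0,0],[0,0,0],0.03],[[0,0,0],[0,0,0],0.03]]' 80; python3 -m crank '[[[0,0,-0.03],[0,0,0],0.03],[[0,0,-0.06],[0,0,0],0.05],[[0,0,-0.06],[0,0,0],0.05],[[-0.05,-0.03,-0.06],[0,0,0],0.05],[[-0.04,-0.04,0],[0,0,0],0.05],[[0,0,0],[0,0,0],0.05]]'
python3 - <<'E'
from h import *
c=bot.calibration('wrist');p=bot.read_camera('wrist');np.savez('pics/w4.npz',p=p[0],d=p[1],E=c['extrinsics']);cv2.imwrite('pics/w4.png',p[0][:,:,::-1])
E
```

```text
t: 6.95
eef_pos: [0.6112, 0.009, 0.0253]
tool_rot: [-0.0, 0.996, 0.087, 0.0]
contact_force: [0.2, -0.1, -0.4]
gripper_width: 0.355
t: 7.7
eef_pos: [0.521, 0.0596, 0.2208]
tool_rot: [0.0, 0.996, 0.09, -0.0]
contact_force: [0.3, -0.6, -0.4]
gripper_width: 0.585
```

View pics/w4.png

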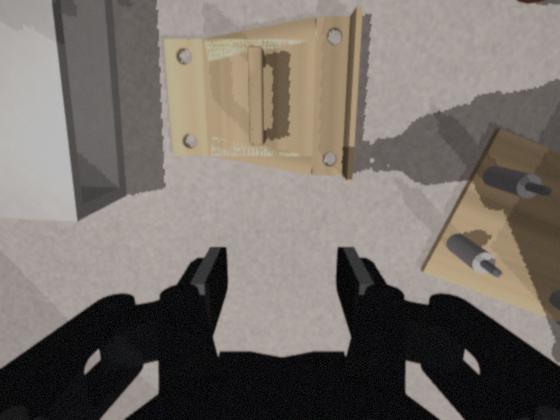

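```bash
cat > ft.py <<'E'
from h import *
import sys
def ft(f,zb=0.):
    z=np.load(f);c=bot.calibration('wrist');c['extrinsics']=z['E'];W=cloud(z['d'],c);Z=W[...,2];v=np.mgrid[:420,:560][0]
    M=(v<240)
    def r(m,n):
        P=W[m];print(n,m.sum(),[np.round(a,2) for a in cv2.minAreaRect((P[:,:2]*1000).astype(np.float32))],Z[m].mean().round(4));
    roi=M&(W[...,0]<.73)&(W[...,1]>-.03)&(W[...,1]<.22)&(W[...,0]>.5)
    r(roi&(abs(Z-.058-zb)<.0025),'handle')
    r(roi&(abs(Z-.036-zb)<.0025)&(W[...,1]<.03),'lip')
    m=roi&(abs(Z-.006-zb)<.0025);P=W[m];A=np.c_[P[:,:2],np.ones(len(P))];print('plane',np.linalg.lstsq(A,P[:,2],rcond=None)[0])
    g=cv2.cvtColor(z['p'],cv2.COLOR_RGB2HSV)
    # holes: non-tray depth (z<.003) enclosed in tray
    return W,m
if __name__=='__main__': 
    W,m=ft(sys.argv[1])
    k=cv2.morphologyEx(m.astype(np.uint8),cv2.MORPH_CLOSE,np.ones((3,3)))
    n,l,s,ce=cv2.connectedComponentsWithStats((~m).astype(np.uint8))
    for i in range(1,n):
        if 30<s[i][4]<500: print(s[i],ce[i],np.nanmean(W[l==i],0).round(4))
E
python3 ft.py pics/w4.npz
```

```text
handle 1386 [array([596.54,  96.72]), array([79.41, 11.86]), np.float64(9.54)] 0.0576
lip 1057 [array([611.98,  10.54]), array([149.18,   5.8 ]), np.float64(10.17)] 0.0358
plane [ 0.00026774 -0.00119844  0.00571186]
[328  29  14  16 183] [334.41530055  36.45901639] [6.67e-01 3.52e-02 1.00e-04]
[176  49  15  16 171] [183.71345029  56.21052632] [ 6.235e-01  1.758e-01 -1.000e-04]
[183 134  14  14 146] [189.59589041 140.82191781] [ 5.437e-01  1.614e-01 -1.000e-04]
[323 153  13  13 137] [329.13138686 159.        ] [ 0.5513  0.0148 -0.    ]
```

```bash
python3 -m crank '[[[0.041,-0.011,0],[0,0,0.3],0.05],[[0.04,-0.012,0],[0,0,0],0.05],[[0,0,0.05],[0,0,0],0.05],[[0,0,0.05],[0,0,0],0.05],[[0,0,0.045],[0,0,0],0.05],[[0,0,0],[0,0,0],0.05],[[0,0,0],[0,0,0],0.05]]' 60; python3 - <<'E'
from h import *
p=bot.read_camera('wrist');cv2.imwrite('pics/w5.png',p[0][:,:,::-1])
print(bot.get_obs()['eef_pos'],bot.get_obs()['tool_rot'])
E
```

```text
t: 8.62
eef_pos: [0.6012, 0.0934, 0.0763]
tool_rot: [-0.0, 0.996, 0.085, 0.001]
contact_force: [1.1, 0.2, 0.2]
gripper_width: 0.589
[0.60164702 0.09358978 0.07707341] [-1.80041809e-04  9.96413641e-01  8.46002474e-02  1.61946515e-03]
```

View pics/w5.png

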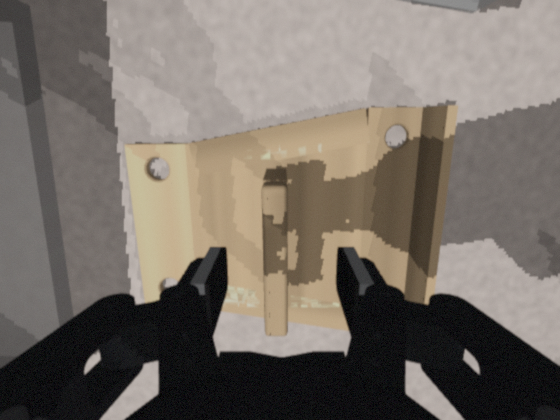

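```bash
python3 -m crank '[[[-0.0044,-0.004,0.02],[0,0,-0.3],0.05],[[0,0,0.011],[0,0,0],0.05],[[0,0,0],[0,0,0],0.05],[[0,0,0],[0,0,0],0.0],[[0,0,0],[0,0,0],0.0],[[0,0,0],[0,0,0],0.0],[[0,0,0],[0,0,0],0.0],[[0,0,0],[0,0,0],0.0]]' 80
```

```text
t: 9.68
eef_pos: [0.5955, 0.0966, 0.0451]
tool_rot: [0.0, 0.996, 0.087, 0.001]
contact_force: [-1.7, -0.5, 6.0]
gripper_width: 0.124
```

```bash
python3 -m crank '[[[0,0,-0.015],[0,0,0],0],[[0,0,-0.03],[0,0,0],0],[[0,0,-0.04],[0,0,0],0],[[0,0,-0.045],[0,0,0],0],[[0,0,-0.03],[0,0,5.45],0],[[0,0,-0.015],[0,0,5],0],[[0,0,0],[0,0,5],0],[[0,0,0],[0,0,5],0],[[0,0,0],[0,0,0],0]]' 80
```

```text
t: 10.8
eef_pos: [0.5943, 0.0967, 0.2194]
tool_rot: [0.0, 0.996, -0.09, -0.0]
contact_force: [-0.5, 0.5, -3.8]
gripper_width: 0.124
```

```bash
python3 -m crank '[[[-0.001,0.02,0],[0,0,0],0],[[-0.003,0.035,0],[0,0,0],0],[[-0.003,0.04,0],[0,0,0],0],[[-0.003,0.04,0],[0,0,0],0],[[-0.003,0.04,0],[0,0,0],0],[[-0.003,0.04,0],[0,0,0],0],[[-0.003,0.04,0],[0,0,0],0],[[-0.003,0.04,0],[0,0,0],0],[[-0.001,0.02,0],[0,0,0],0],[[0,0.008,0],[0,0,0],0]]'; python3 -m crank '[[[0,0,0],[0,0,0],0],[[0,0,0],[0,0,0],0]]'
python3 - <<'E'
from h import *
c=bot.calibration('wrist');p=bot.read_camera('wrist');np.savez('pics/w6.npz',p=p[0],d=p[1],E=c['extrinsics']);cv2.imwrite('pics/w6.png',p[0][:,:,::-1])
print(bot.get_obs()['eef_pos'],bot.get_obs()['tool_rot'])
E
```

```text
t: 12.05
eef_pos: [0.5123, -0.2194, 0.219]
tool_rot: [0.0, 0.996, -0.092, -0.0]
contact_force: [-0.5, 0.7, -2.6]
gripper_width: 0.121
t: 12.3
eef_pos: [0.5141, -0.2156, 0.2191]
tool_rot: [-0.0, 0.996, -0.09, 0.0]
contact_force: [0.2, 0.2, -3.5]
gripper_width: 0.125
[ 0.51420418 -0.21554564  0.21914796] [-2.65659120e-04  9.95978430e-01 -8.95929335e-02  4.23781664e-05]
```

View pics/w6.png

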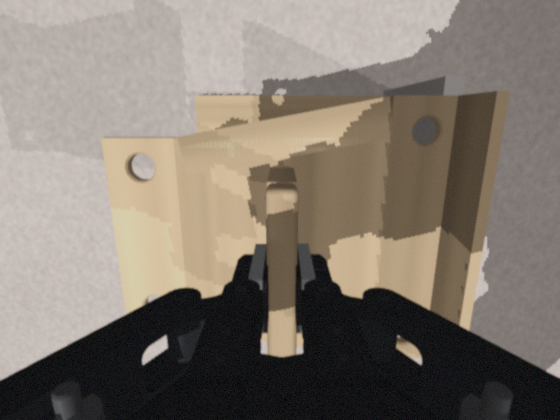

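```bash
cat > ft2.py <<'E'
from h import *
import sys
from scipy.optimize import least_squares
T=np.array([.5133,-.2197]);TY=np.radians(-10.45)
def run(f):
    z=np.load(f);c=bot.calibration('wrist');c['extrinsics']=z['E'];W=cloud(z['d'],c)
    g=[]
    for v,u in np.ndindex(1,1): pass
    # plane fit of board from hand-picked area left of handle and right
    A=np.vstack([W[150:240,185:245].reshape(-1,3),W[150:235,310:380].reshape(-1,3),W[190:260,115:170].reshape(-1,3)])
    A=A[np.isfinite(A[:,0])];zm=np.median(A[:,2]);A=A[abs(A[:,2]-zm)<.006]
    k=np.linalg.lstsq(np.c_[A[:,:2]-T,np.ones(len(A))],A[:,2],rcond=None)[0];print('plane slopes(deg)',np.degrees(k[:2]).round(2),'top z at centre',k[2].round(4))
    zb=k[2]-.006;Z=W[...,2]-(k[0]*(W[...,0]-T[0])+k[1]*(W[...,1]-T[1]))-zb
    v,u=np.mgrid[:420,:560]
    for n,m in(('lip',(abs(Z-.036)<.003)&(u>440)&(v<330)),('handle',(abs(Z-.058)<.003)&(u>255)&(u<310)&(v<240))):
        print(n,m.sum(),[np.round(a,2) for a in cv2.minAreaRect((W[m][:,:2]*1000).astype(np.float32))],W[m][:,:2].mean(0).round(4))
    m=((abs(Z-.006)<.003)).astype(np.uint8)
    n,l,s,ce=cv2.connectedComponentsWithStats(1-m)
    for i in range(1,n):
        if 150<s[i][4]<1500 and s[i][3]<45: 
            x=ray(*ce[i],zb+.004,c);print('hole',s[i],ce[i].round(1),x.round(4))
    R=np.array([[np.cos(TY),-np.sin(TY)],[np.sin(TY),np.cos(TY)]])
    print('want hole1',T+R@[.058,-.072],'hole3',T+R@[.04,.072],'lipmid',T+R@[0,-.0875],'lip+x end',T+R@[.075,-.0875])
run(sys.argv[1])
E
python3 ft2.py pics/w6.npz
python3 - <<'E'
from h import *
for i in range(4):
    bot.read_camera('top');o=bot.get_obs();print(o['eef_pos'].round(4),o['tool_rot'].round(4))
E
```

```text
plane slopes(deg) [-0.05  0.02] top z at centre 0.1798
lip 3678 [array([ 519.93, -304.44]), array([  6.98, 108.19]), np.float64(79.79)] [ 0.5257 -0.305 ]
handle 1630 [array([ 544.91, -220.17]), array([11.8 , 19.72]), np.float64(80.18)] [ 0.5453 -0.2203]
hole [412 117  27  29 578] [424.9 131.1] [ 0.5592 -0.2959  0.1778]
hole [129 154  26  27 522] [141.8 166.8] [ 0.5672 -0.1512  0.1778]
want hole1 [ 0.55727881 -0.30102567] hole3 [ 0.56569572 -0.15614932] lipmid [ 0.49742948 -0.30574869] lip+x end [ 0.57118549 -0.31935199]
[ 0.5142 -0.2157  0.2192] [-2.00e-04  9.96e-01 -8.96e-02  1.00e-04]
[ 0.5142 -0.2158  0.2191] [-2.00e-04  9.96e-01 -8.98e-02  0.00e+00]
[ 0.5141 -0.216   0.2191] [-1.000e-04  9.959e-01 -8.990e-02  0.000e+00]
[ 0.5141 -0.2162  0.2191] [-1.000e-04  9.959e-01 -9.010e-02  0.000e+00]
```

```bash
python3 -m crank '[[[-0.001,0.002,0.03],[0,0,0],0],[[0,0,0.02],[0,0,0],0],[[0,0,0],[0,0,0],0],[[0,0,0],[0,0,0],0],[[0,0,0],[0,0,0],0],[[0,0,0],[0,0,0],0]]'
python3 - <<'E'
from h import *
o=bot.get_obs();print(o['eef_pos'].round(4))
c=bot.calibration('wrist');p=bot.read_camera('wrist');np.savez('pics/w7.npz',p=p[0],d=p[1],E=c['extrinsics']);cv2.imwrite('pics/w7.png',p[0][:,:,::-1])
o=bot.get_obs();print(o['eef_pos'].round(4))
E
python3 ft2.py pics/w7.npz
```

```text
t: 13.3
eef_pos: [0.5129, -0.2188, 0.1699]
tool_rot: [0.0, 0.996, -0.091, 0.001]
contact_force: [-0.2, 0.5, -2.8]
gripper_width: 0.122
[ 0.5129 -0.2188  0.1699]
[ 0.5128 -0.2188  0.1697]
plane slopes(deg) [0.07 0.01] top z at centre 0.1305
lip 3691 [array([ 518.26, -307.53]), array([  7.11, 108.84]), np.float64(79.51)] [ 0.524  -0.3081]
handle 1628 [array([ 543.64, -223.45]), array([11.75, 20.08]), np.float64(79.53)] [ 0.5441 -0.2235]
hole [412 117  27  29 575] [424.9 131.1] [ 0.5579 -0.2992  0.1285]
hole [129 154  26  27 530] [141.6 167. ] [ 0.5661 -0.1544  0.1285]
want hole1 [ 0.55727881 -0.30102567] hole3 [ 0.56569572 -0.15614932] lipmid [ 0.49742948 -0.30574869] lip+x end [ 0.57118549 -0.31935199]
```

```bash
python3 -m crank '[[[0,0.0018,0.015],[0,0,0],0],[[0,0,0.015],[0,0,0],0],[[0,0,0],[0,0,0],0],[[0,0,0],[0,0,0],0],[[0,0,0],[0,0,0],0]]'
python3 - <<'E'
from h import *
o=bot.get_obs();print(o['eef_pos'].round(4))
c=bot.calibration('wrist');p=bot.read_camera('wrist');np.savez('pics/w8.npz',p=p[0],d=p[1],E=c['extrinsics']);cv2.imwrite('pics/w8.png',p[0][:,:,::-1])
p=bot.read_camera('side');cv2.imwrite('pics/s8.png',cv2.resize(p[0][110:270,290:450,::-1],None,fx=3.7,fy=3.7,interpolation=cv2.INTER_CUBIC))
E
python3 ft2.py pics/w8.npz
```

```text
t: 13.98
eef_pos: [0.5125, -0.2205, 0.1395]
tool_rot: [0.0, 0.996, -0.091, 0.0]
contact_force: [0.7, -0.6, -3.3]
gripper_width: 0.128
[ 0.5125 -0.2205  0.1395]
plane slopes(deg) [0.02 0.02] top z at centre 0.1001
lip 12691 [array([ 522.55, -319.34]), array([ 24.94, 125.25]), np.float64(79.72)] [ 0.5278 -0.3206]
handle 1630 [array([ 543.21, -225.13]), array([11.77, 19.71]), np.float64(79.73)] [ 0.5437 -0.2252]
hole [412 117  27  29 564] [424.7 131. ] [ 0.5575 -0.3008  0.0981]
hole [128 154  27  27 528] [141.6 166.9] [ 0.5658 -0.1561  0.0981]
want hole1 [ 0.55727881 -0.30102567] hole3 [ 0.56569572 -0.15614932] lipmid [ 0.49742948 -0.30574869] lip+x end [ 0.57118549 -0.31935199]
```

View pics/w8.png

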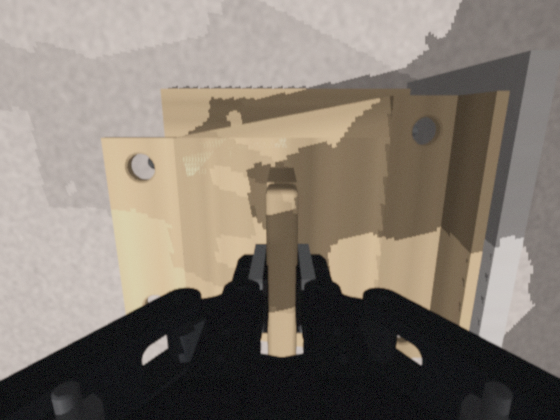

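View pics/s8.png

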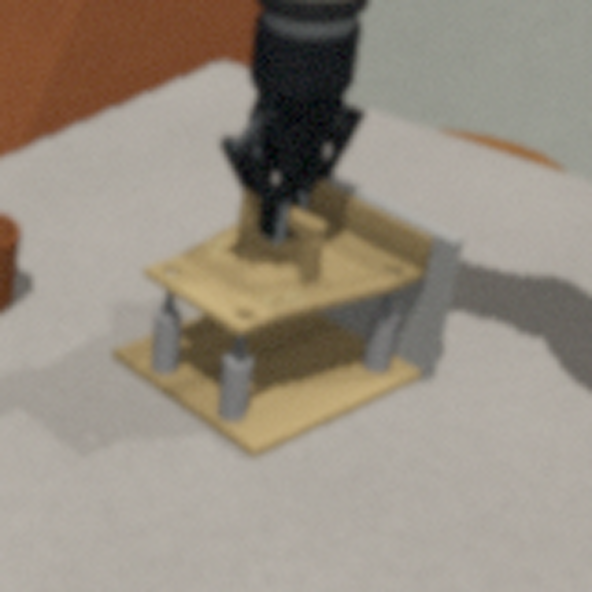

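```bash
python3 -m crank '[[[0,0,0.006],[0,0,0],0],[[0,0,0.008],[0,0,0],0],[[0,0,0.008],[0,0,0],0],[[0,0,0.006],[0,0,0],0],[[0,0,0.003],[0,0,0],0],[[0,0,0],[0,0,0],0]]'; python3 -m crank '[[[0,0,0.002],[0,0,0],0],[[0,0,0.0015],[0,0,0],0],[[0,0,0],[0,0,0],0]]'
```

```text
t: 14.82
eef_pos: [0.5121, -0.2204, 0.1079]
tool_rot: [-0.0, 0.996, -0.091, -0.0]
contact_force: [-0.5, 0.1, -3.3]
gripper_width: 0.121
t: 15.2
eef_pos: [0.5123, -0.2205, 0.105]
tool_rot: [0.0, 0.996, -0.091, 0.0]
contact_force: [-1.0, 1.6, 1.6]
gripper_width: 0.124
```

```bash
python3 - <<'E'
from h import *
o=bot.get_obs();print(o['eef_pos'].round(4),o['contact_force'])
c=bot.calibration('wrist');p=bot.read_camera('wrist');np.savez('pics/w9.npz',p=p[0],d=p[1],E=c['extrinsics']);cv2.imwrite('pics/w9.png',p[0][:,:,::-1])
E
python3 ft2.py pics/w9.npz
```

```text
[ 0.5123 -0.2205  0.105 ] [-1.03124596  1.60900583  1.58943163]
plane slopes(deg) [ 0.03 -0.07] top z at centre 0.0657
lip 6425 [array([ 523.93, -313.51]), array([ 13.04, 125.1 ]), np.float64(79.42)] [ 0.5264 -0.3141]
handle 1620 [array([ 543.07, -225.28]), array([11.77, 19.62]), np.float64(78.88)] [ 0.5435 -0.2252]
hole [412 117  36  29 659] [429.8 131.6] [ 0.5565 -0.3033  0.0637]
hole [118 154  37  27 638] [136.6 168.6] [ 0.5652 -0.1533  0.0637]
want hole1 [ 0.55727881 -0.30102567] hole3 [ 0.56569572 -0.15614932] lipmid [ 0.49742948 -0.30574869] lip+x end [ 0.57118549 -0.31935199]
```

View pics/w9.png

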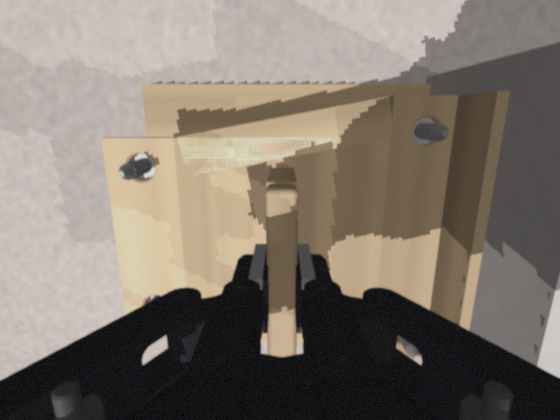

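```bash
python3 -m crank '[[[0,0,0],[0,0,0],0.02],[[0,0,0],[0,0,0],0.04],[[0,0,0],[0,0,0],0.04],[[0,0,0],[0,0,0],0.04],[[0,0,-0.02],[0,0,0],0.04],[[0,0,-0.05],[0,0,0],0.04],[[0,0,-0.06],[0,0,0],0.04],[[-0.05,0,-0.05],[0,0,0],0.04],[[-0.03,0,0],[0,0,0],0.04],[[0,0,0],[0,0,0],0.04]]'
python3 - <<'E'
from h import *
c=bot.calibration('wrist');p=bot.read_camera('wrist');np.savez('pics/w10.npz',p=p[0],d=p[1],E=c['extrinsics']);cv2.imwrite('pics/w10.png',p[0][:,:,::-1])
W=cloud(p[1],c);Z=W[...,2]
D=np.hypot(W[...,0]-.5133,W[...,1]+.2197)
m=(abs(Z-.066)<.003)&(D<.11);P=W[m];k=np.linalg.lstsq(np.c_[P[:,:2]-[.5133,-.2197],np.ones(len(P))],P[:,2],rcond=None)[0];print(np.degrees(k[:2]),k[2],m.sum())
for n,z0 in(('handle',.118),('lip',.096)):
    m=(abs(Z-z0)<.0025)&(D<.12)
    if n=='lip':
        T=np.radians(-10.45);yl=-np.sin(T)*(W[...,0]-.5133)+np.cos(T)*(W[...,1]+.2197);m&=(yl<-.08)&(yl>-.0935)
    print(n,m.sum(),cv2.minAreaRect((W[m][:,:2]*1000).astype(np.float32)))
p=bot.read_camera('top');cv2.imwrite('pics/t10.png',p[0][:,:,::-1])
E
```

```text
t: 16.5
eef_pos: [0.4375, -0.2071, 0.2795]
tool_rot: [0.001, 0.996, -0.091, 0.0]
contact_force: [-0.2, 0.1, 0.1]
gripper_width: 0.468
[ 0.01998747 -0.07417632] 0.06579057582320476 22333
handle 1721 ((504.94549560546875, -264.30645751953125), (101.9797134399414, 143.9582061767578), 79.32869720458984)
lip 1090 ((497.25030517578125, -305.7894287109375), (5.867473602294922, 148.81552124023438), 79.53978729248047)
```

View pics/w10.png

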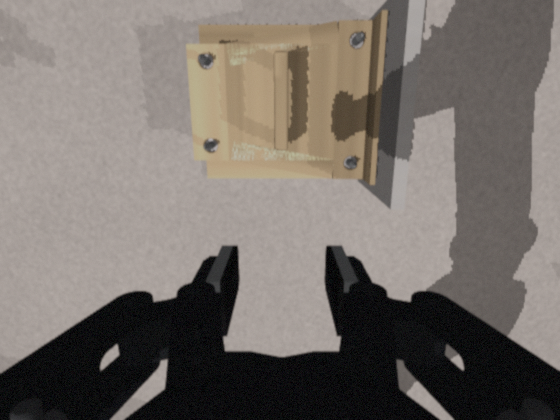

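View pics/t10.png

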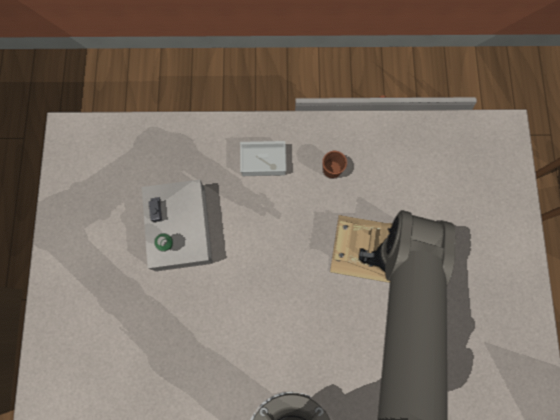

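The tray is seated and level. A pin shows in every corner hole, at wrist pixels (205,60), (211,145), (357,40) and (350,162). The lip's midpoint measures within 0.2 mm of its target, and the bystanders haven't moved.

```bash
python3 -c "
from station import bot
print(bot.get_obs()['t'],bot.hand_in())"
```

```text
the job is handed in; nothing more can be done
16.6 None
```

The tray is on the four-post stand with its lip towards the back board, and I handed the job in at about 16.6 s of the 53 s allowed. No verdict was reported.

- **On the way:** I drew the tray out of the bay by its lip, set it flat on the table clear of the bay and let go. The wrist camera confirmed it was flat and on the table before I took the handle.
- **Placing:** I lifted it by the bridge handle, lined it up using two visible holes (under 0.3 mm off), lowered it onto the posts, released it and backed the arm off.
- **Last checks:**
  - **Seating:** a pin shows in all four holes, and the lip's midpoint is about 0.2 mm from where it should be.
  - **Level:** the tray is level within 0.1°, and its top is at 65.8 mm against 66 mm expected.
  - **Surroundings:** the tool reads practically no outside force, and by eye the key box, cup, stopper and clip are where they started in the top camera.
- **Checks that failed or disagreed:**
  - **Hole measurement:** once the pins were through, the hole positions read up to about 3 mm off, because the pins spoiled the outlines.
  - **Handle check:** the final handle measurement picked up other surfaces and was unusable.

I relied on the lip position and the visible pins instead.

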